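Make up a labelling kit and a dosing kit

TASK

Make up two kits from the stock along the front of the bench, each thing set down as it stands now, about the middle of its own compartment. The labelling kit goes in the three-compartment tray: the white bottle at the end with the pull tab, the eraser in the middle, the roll of labels at the other end; the dosing kit goes in the two-compartment tray: the dropper bottle at the pull-tab end and the white screw cap in the other compartment. Leave the brass weight and the pad of sticky notes where they are.

Things in the scene. Friction and masses are not known exactly. Their poses are not given: they have to be found in the camera images.
- tray3: labelling-kit tray: fixed shallow grey tray, 92 mm (x) by 238 mm (y), three equal compartments in a row along y, flat 21 mm pull tab at the +y end. Walls and dividers 4 mm thick, tops 10 mm above the bench; floor 3 mm thick; compartments 84 (x) by 74 mm (y) inside. Origin: centre of the underside (tab not counted), z up; compartment centres at x = 0, y = +78, 0 and -78 mm (tab end first)
- tray2: dosing-kit tray: fixed shallow grey tray, 92 mm (x) by 160 mm (y), two equal compartments in a row along y, flat 21 mm pull tab at the +y end. Walls and dividers 4 mm thick, tops 10 mm above the bench; floor 3 mm thick; compartments 84 (x) by 74 mm (y) inside. Origin: centre of the underside (tab not counted), z up; compartment centres at x = 0, y = +39 and -39 mm (tab end first)
- bottle: the one white plastic bottle standing on the bench, 98 mm tall, round body 43 mm in diameter with straight sides from about 5 to 60 mm up, white cap 27 mm in diameter from 82 mm up; about 30 g. Origin: centre of its underside, z up along its axis
- eraser: white and blue rubber eraser, 19 mm (its x) by 36 mm (its y), 13 mm high; about 20 g. Origin: centre of its underside, z up
- roll: roll of white blank labels with a brown core, lying flat, 58 mm in diameter, 35 mm high, solid to the touch; about 60 g. Origin: centre of its underside, z up along its axis
- dropper: brown glass dropper bottle with a black dropper, 102 mm tall; round body 33 mm in diameter with straight sides up to about 50 mm, the collar 24 mm in diameter up to 77 mm and the rubber bulb 13 mm above; about 70 g. Origin: centre of its underside, z up along its axis
- cap: white screw cap lying open side down, 30 mm in diameter, 17 mm high; about 12 g. Origin: centre of its underside, z up along its axis
- weight: brass balance weight with a knob, 22 mm in diameter, 34 mm tall, standing loose; not needed, leave it. Origin: centre of its underside
- pad: pad of yellow sticky notes, 50 by 51 mm, 11 mm thick, lying loose; not needed, leave it. Origin: centre of its underside

How it is judged:
By the outcome, as a careful person would: the job done as asked, in the order asked, and still so for the second after the job is handed in, with the robot touching nothing.
It also fails if it takes over 115 s, if anything falls off the work surface, if the arm or the gripper's body presses on something with over 40 N, if the wrist force passes 120 N, or if a joint passes its speed limit or range.

ROBOT

A 6-joint arm with a two-finger parallel gripper is mounted at the origin on a cart in front of the work surface, level with it; the furniture and walls round the work are solid. World frame = base frame: x ahead of the robot, y to its left, z up, the work surface at z = 0. Lengths are in m, angles in rad, forces in N, time in s.
With the tool pointing down it reaches from about 0.35 to 0.725 m from the base axis. Payload 6 kg.
Tool frame: the origin (TCP) lies on the centre line of the jaws, within the pads' length; the fingertips stand 8 mm ahead of it and the grasp point (between the pads) lies 11 mm behind it; z points along the fingers, y is the line along which they close (so a half turn about z gives the same grasp; the last joint's range is limited). The gripper opens to 85 mm and grips with 20 to 120 N. Pads are 22 mm wide; open, the fingers measure 114 mm over their backs; the gripper's body (76 mm by 85 mm) begins 54 mm behind the grasp point. The pads swing forward as they close: fully open they stand 13 mm farther back than shut.
Start: joints at [0.334, 0.04, 0.085, 0, -1.615, -0.334], TCP at [0.6, 0, 0.215] pointing down, gripper open.
Joint ranges: [-2.56, 2.56], [-1.29, 2.01], [-1.08, 1.49], [-3.29, 1.98], [-2.81, -0.18], [-2.99, 2.99]. Speed limits (rad/s): [2.57, 2.57, 3.01, 3.14, 3.14, 3.14].

INTERFACE

Orientations are given as a unit quaternion [x, y, z, w].
In Python, from workcell import readout, viewer, bot gives the robot as it stands.
- The arm moves only by the tool drive_tool, never from a script. Its argument "rows" is a list of rows, each an object with "xyz": the shift along the world's x, y, z each as a share of 0.15 m, from -1 to 1, a list of three; "rot": the turn, a rotation vector about the world's x, y, z each as a share of 90 degrees, from -1 to 1, a list of three; "grip": the closure, from 0 (fully open) to 1 (shut). A call has 1 to 8 rows; each row is the pose to reach, as a shift and turn from the pose commanded when the call began; what a row does not reach only later rows make up. A row lasts 1/12 s, in which the tool goes at most 41.7 mm and 7.16 degrees, less where a joint would pass 70% of its speed; a pose out of reach is approached as far as the arm can. A call with a number of a shift or a turn outside -1 to 1 is refused whole. A call with a gripper value outside its range is refused whole. The fingers move at their own pace and stop on an object; the grip force is fixed at half the most. Time passes only in rows, so rows that repeat a pose let the fingers close. It gives the time, the measured TCP pose, the force, the opening and the grip force at its end, in the units of the state.
- readout.sense(): the state, without advancing time (a new reading comes with each control period).
- viewer.snapshot(name): name is "scene" or "side" or "wrist"; returns a dict with "pixels" (384x512x3 uint8, blue, green, red), "mtx" (3x3 intrinsics, pixels), "rvec" (rotation vector, rad) and "tvec" (3), from world to camera coordinates, as OpenCV has them. Camera axes: x right, y down, z forward; pixel columns grow to the right and rows downward; lengths in m; the calibration is good to about 2 mm. The wrist camera is an equidistant fisheye: a pixel r from the principal point sees the ray r / f radians off the axis. A picture is of the moment at which its call begins. There is no depth.
- bot.job_done(): hands the job in; it is judged then, once.
The state is a dict: "time": time; "q": joint angles; "dq": joint speeds; "joint_efforts": joint torques, N m; "ee_pos": TCP position; "tcp_rot": TCP orientation; "force": force on the tool from outside, world axes, zero at the start; "wrist_torque": the same for the moment, N m; "width": finger opening in m; "gripper_force": force on a finger pad.
Only numpy, scipy, OpenCV 4.12 (cv2) and the standard library are available. Lean on these libraries where they do the work, as an engineer would, in place of code of your own. Each camera call takes 0.05 s, during which the arm holds its last target. There are 200 camera calls.

## Working session

There is one attempt and no reset: what is moved stays moved. The work goes in short steps, Python scripts to look and compute and a tool call to move; the robot and the scene stay as the last step left them, time stands still between calls to the robot, and variables do not carry over. Pictures are saved under pics/ and viewed, at most 14 in all, crops included, and the job is handed in when it is done.

Besides the shell and the picture viewer there is one more tool, called after ">>>" by a JSON object that holds its "name" and its "arguments", one argument or row to a line. drive_tool: Moves the arm, as the interface text tells. Shift numbers are shares of 0.15 m and turn numbers shares of 90 degrees, none past 1 either way. Its arguments: {"type":"object","properties":{"rows":{"type":"array"}},"required":["rows"]}

```bash
ls; mkdir -p pics; cat > h.py <<'E'
import numpy as np, cv2, pickle
from workcell import readout, viewer, bot
def snap(n,save=None):
    s=viewer.snapshot(n)
    s={k:np.array(v) for k,v in s.items()}
    if save: cv2.imwrite('pics/'+save+'.png',s['pixels'])
    pickle.dump(s,open(n+'.pkl','wb')); return s
def load(n): return pickle.load(open(n+'.pkl','rb'))
def cast(s,uv,z=0.,fish=False):
    R,_=cv2.Rodrigues(s['rvec'].astype(float)); t=s['tvec'].reshape(3).astype(float); K=s['mtx']
    uv=np.atleast_2d(np.array(uv,float)); a=(uv-K[:2,2])/[K[0,0],K[1,1]]
    if fish:
        r=np.linalg.norm(a,axis=1,keepdims=True); d=np.hstack([a/np.maximum(r,1e-9)*np.sin(r),np.cos(r)])
    else: d=np.hstack([a,np.ones((len(a),1))])
    d=d@R; c=-R.T@t
    return c+d*((z-c[2])/d[:,2])[:,None]
def proj(s,P):
    return cv2.projectPoints(np.array(P,float).reshape(-1,3),s['rvec'].astype(float),s['tvec'].astype(float),s['mtx'].astype(float),None)[0].reshape(-1,2)
E
python3 - <<'E'
from h import *
for n in ['scene','side','wrist']:
    s=snap(n,n+'0'); R,_=cv2.Rodrigues(s['rvec'].astype(float)); print(n,-R.T@s['tvec'].reshape(3),R[2],s['mtx'][0,0])
print(readout.sense())
E
```

```text
pics
scene [-0.0174365  -0.49381801  0.77848283] [ 0.48120633  0.43961267 -0.75840699] 363.982001498228
side [0.22562305 0.76544694 0.70623143] [ 0.2112082  -0.76583632 -0.60735971] 445.7648316991846
wrist [ 0.59944584 -0.07643468  0.37332408] [-8.25072125e-04  2.95363420e-01 -9.55384619e-01] 297.3186396354542
{'time': 0.15, 'q': array([ 3.33724144e-01,  4.06867627e-02,  8.40526754e-02, -3.34685900e-04,
       -1.61546951e+00, -3.33645481e-01]), 'dq': array([ 0.0006781 , -0.00281774,  0.00207735,  0.00118339, -0.00027458,
       -0.00138442]), 'joint_efforts': array([-1.71928452e-03, -3.68610263e+01,  3.47691929e+01,  6.93625420e+00,
       -4.38957781e-03, -4.53315295e-06]), 'ee_pos': array([5.99738671e-01, 7.84564138e-05, 2.14408142e-01]), 'tcp_rot': array([ 7.07139638e-01, -7.07073601e-01, -4.35728491e-04,  5.15098185e-04]), 'force': array([1.19376084, 0.46667551, 0.20566483]), 'wrist_torque': array([ 0.03710593, -0.0212086 , -0.00386732]), 'gripper_force': 0.0, 'width': 0.08539520633675443}
```

View pics/scene0.png

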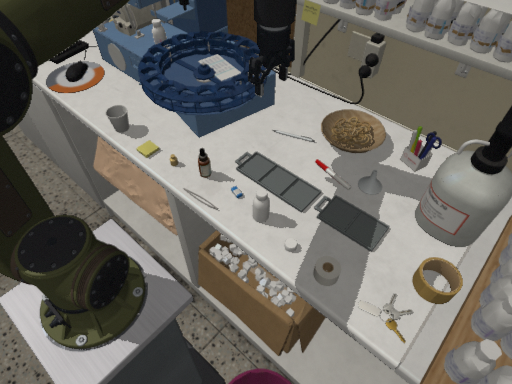

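View pics/side0.png

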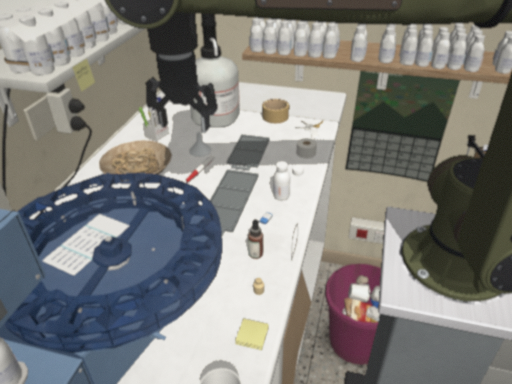

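View pics/wrist0.png

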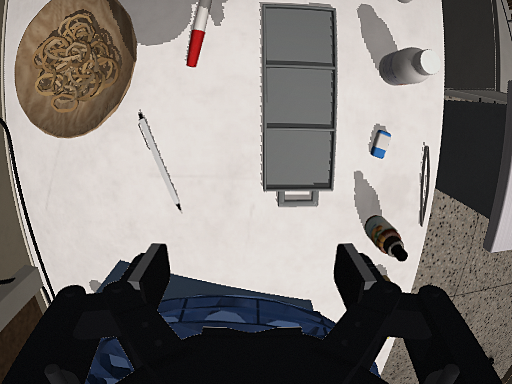

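The scene view shows tray3 at (240-320, 150-210) with its tab at the left end, and tray2 at (318-388, 197-247). The dropper is at (204,163), eraser (237,192), bottle (261,205), cap (291,245) and roll (327,270). The side and wrist views agree with this. Next I measure positions with colour masks.

```bash
python3 - <<'E'
from h import *
a=load('scene')['pixels'][130:290,180:395]; b=load('side')['pixels'][130:270,200:330]
cv2.imwrite('pics/c1.png',cv2.resize(a,None,fx=3.7,fy=3.7,interpolation=cv2.INTER_CUBIC))
cv2.imwrite('pics/c2.png',cv2.resize(b,None,fx=4.2,fy=4.2,interpolation=cv2.INTER_CUBIC))
for n in ['scene','side','wrist']:
    s=load(n); p=s['pixels'].astype(int); hsv=cv2.cvtColor(s['pixels'],cv2.COLOR_BGR2HSV); f=n=='wrist'
    gray=((hsv[...,1]<40)&(hsv[...,2]>50)&(hsv[...,2]<125)).astype(np.uint8)
    gray=cv2.morphologyEx(gray,cv2.MORPH_CLOSE,np.ones((5,5)))
    blue=((hsv[...,0]>95)&(hsv[...,0]<125)&(hsv[...,1]>120)&(hsv[...,2]>120)).astype(np.uint8)
    for nm,m,z,mn in [('gray',gray,.01,700),('blue',blue,.0065,10)]:
        for c in cv2.findContours(m,0,2)[0]:
            if cv2.contourArea(c)<mn: continue
            r=cv2.minAreaRect(c); P=cast(s,c[:,0],z,f)
            if not(0.25<np.median(P[:,0])<.8 and abs(np.median(P[:,1]))<.5): continue
            w=cv2.minAreaRect((P[:,:2]*1000).astype(np.float32)); print(n,nm,np.round(r[0]),cv2.contourArea(c),'world mm',np.round(w[0],1),np.round(w[1],1),round(w[2],1))
E
```

```text
scene gray [352. 220.] 17666.5 world mm [ 658.8 -274.2] [740.5 659.7] 0.9
side gray [222. 200.] 1036.0 world mm [554.9 -61.9] [120.  268.1] 0.8
side gray [247. 151.] 852.5 world mm [ 555.1 -308.5] [ 95.5 167.3] 1.5
wrist gray [394. 365.] 922.5 world mm [297.3 425.3] [ 74.9 209.9] 30.3
wrist gray [401.  67.] 1114.0 world mm [ 400.7 -136.8] [82.3 46.6] 19.5
wrist gray [298. 104.] 14022.5 world mm [541.5 -77.9] [ 95.2 261.2] 0.4
wrist blue [379. 153.] 72.0 world mm [429.7 -18.8] [11.9 15.3] 74.8
wrist blue [386. 133.] 12.0 world mm [422.2 -45.3] [ 2.7 15.2] 73.9
```

View pics/c1.png

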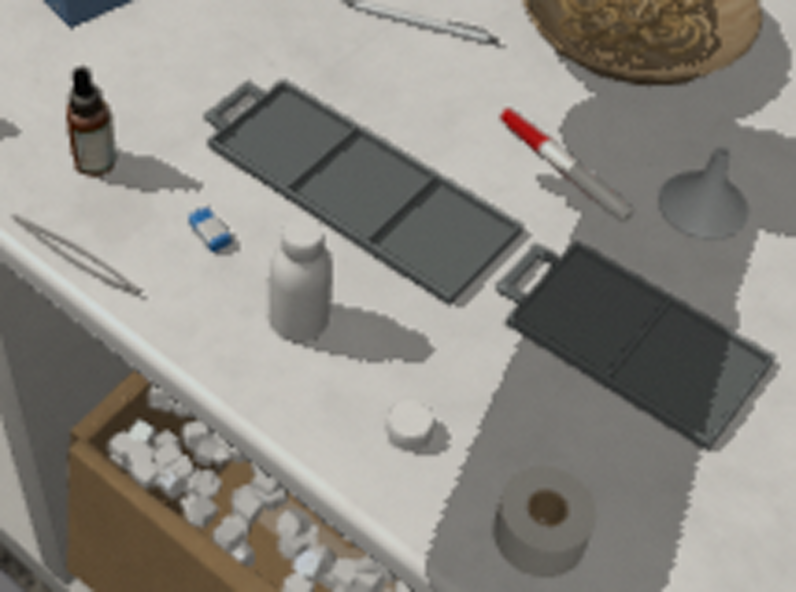

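View pics/c2.png

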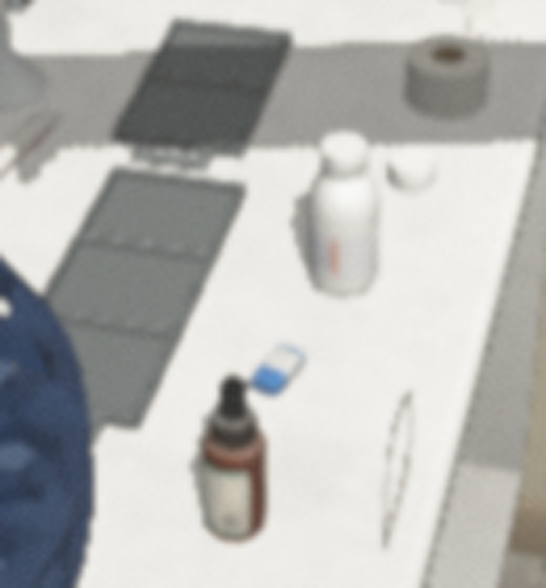

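```bash
python3 - <<'E'
from h import *
S=load('scene');D=load('side');W=load('wrist')
fs=lambda u:(np.array(u)+.5)/3.7-.5+[180,130]
fd=lambda u:(np.array(u)+.5)/4.2-.5+[200,130]
pr=lambda n,P:print(n,np.round(np.array(P)[:,:2]*1000,1).tolist())
pr('t3 scene',cast(S,fs([(287,82),(524,230),(452,302),(210,140)]),.01))
pr('t2 scene',cast(S,fs([(577,243),(775,355),(710,445),(510,318)]),.01))
pr('t3 side',cast(D,fd([(113,170),(244,184)]),.01))
pr('t2 side',cast(D,fd([(175,20),(292,35),(240,155),(115,137)]),.01))
pr('t3 wrist',cast(W,[(262,3),(336,10),(333,190),(263,189)],.01,True))
for n,a,b,z in [('roll',(547,507),(451,54),.035),('cap',(411,418),(412,163),.017),('bottle',(303,238),(343,145),.096),('dropper',(81,72),(231,379),.101),('eraser',(211,228),(279,367),.013)]:
    A,B=cast(S,fs(a),z),cast(D,fd(b),z); pr(n,[A[0],B[0]])
# base-silhouette bottoms (bottom-most ellipse point)
pr('eraser scene top',cast(S,fs([(188,218),(205,207),(233,237),(214,248)]),.0065))
pr('eraser side',cast(D,fd([(275,346),(305,348),(279,392),(252,385)]),.0065))
E
```

```text
t3 scene [[582.5, 28.9], [581.5, -206.1], [492.7, -206.3], [493.2, 30.9]]
t2 scene [[597.1, -242.2], [603.9, -398.6], [511.6, -401.4], [508.6, -245.1]]
t3 side [[584.4, -195.7], [496.5, -201.6]]
t2 side [[602.3, -394.9], [512.7, -395.0], [508.0, -233.6], [595.6, -233.6]]
t3 wrist [[586.4, -204.7], [494.3, -201.4], [492.5, 31.9], [584.5, 30.6]]
roll [[389.8, -352.6], [389.1, -355.4]]
cap [[394.1, -245.9], [393.5, -242.5]]
bottle [[412.5, -134.4], [417.2, -135.4]]
dropper [[419.7, 85.7], [422.8, 89.7]]
eraser [[426.7, -33.6], [427.8, -25.5]]
eraser scene top [[426.0, -10.1], [442.4, -12.1], [435.0, -47.9], [418.0, -44.6]]
eraser side [[436.6, -50.7], [419.2, -53.4], [424.2, -11.8], [440.6, -13.8]]
```

>>> {"name": "drive_tool", "arguments": {
  "rows": [
    {"xyz":[-0.25,-0.22,0],"rot":[0,0,0],"grip":0},
    {"xyz":[-0.5,-0.45,0],"rot":[0,0,0],"grip":0},
    {"xyz":[-0.75,-0.7,0],"rot":[0,0,0],"grip":0},
    {"xyz":[-0.967,-0.9,0],"rot":[0,0,0],"grip":0},
    {"xyz":[-0.967,-0.9,0],"rot":[0,0,0],"grip":0},
    {"xyz":[-0.967,-0.9,0],"rot":[0,0,0],"grip":0}
  ]
}}

```text
time: 0.65
ee_pos: [0.4522, -0.1378, 0.2165]
tcp_rot: [-0.706, 0.708, -0.001, 0.001]
force: [0.7, -0.0, 0.1]
width: 0.0854
gripper_force: 0.0
```

>>> {"name": "drive_tool", "arguments": {
  "rows": [
    {"xyz":[-0.267,0,0],"rot":[0,0,0],"grip":0},
    {"xyz":[-0.267,0,0],"rot":[0,0,0],"grip":0},
    {"xyz":[-0.267,0,0],"rot":[0,0,0],"grip":0},
    {"xyz":[-0.267,0,0],"rot":[0,0,0],"grip":0}
  ]
}}

```text
time: 0.98
ee_pos: [0.4152, -0.1348, 0.2154]
tcp_rot: [0.707, -0.707, 0.0, -0.0]
force: [0.1, -0.6, 0.5]
width: 0.0855
gripper_force: 0.0
```

```bash
python3 - <<'E'
from h import *
s=snap('wrist'); r=readout.sense(); print(r['time'],r['ee_pos'],r['force'],r['width'])
cv2.imwrite('pics/w1.png',cv2.resize(s['pixels'],(800,600),interpolation=cv2.INTER_CUBIC))
S=load('scene'); print(cast(S,(np.array([(15,218),(143,295)])+.5)/3.7-.5+[180,130],0))
E
```

```text
1.0333 [ 0.4153946  -0.13473727  0.21518077] [0.58318572 0.02926465 0.207081  ] 0.08569294339198709
[[ 0.34233953  0.09188727  0.        ]
 [ 0.3557852  -0.0325433   0.        ]]
```

View pics/w1.png

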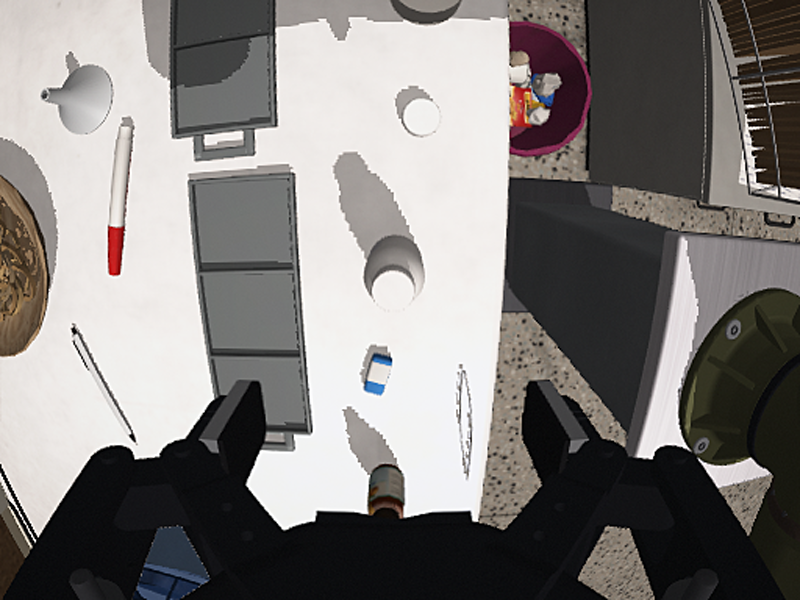

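```bash
python3 - <<'E'
from h import *
W=load('wrist'); f=lambda u:(np.array(u,float)+.5)/1.5625-.5
for n,u,z in [('bottle',[(393,286)],.098),('bottlebase',[(394,262)],.03),('cap',[(421.5,116)],.017),('eraser',[(372,354),(391,356),(386,394),(365,391)],.012),
 ('t3',[(189,179),(295,174),(312,432)],.01),('t3div',[(199,269),(299,266),(209,353),(304,354)],.01),('t2',[(173,137),(276,126)],.01),('t2div',[(174,47),(274,34)],.01)]:
    print(n,np.round(cast(W,f(u),z,True)[:,:2]*1000,1).tolist())
E
```

```text
bottle [[415.2, -136.0]]
bottlebase [[414.6, -136.3]]
cap [[393.9, -247.3]]
eraser [[433.3, -52.7], [417.1, -50.9], [421.6, -14.0], [440.1, -16.9]]
t3 [[584.3, -205.0], [492.4, -203.8], [491.4, 29.2]]
t3div [[581.3, -127.9], [492.0, -129.1], [581.9, -50.0], [492.5, -51.2]]
t2 [[598.0, -241.7], [507.2, -242.9]]
t2div [[597.4, -320.2], [509.2, -319.6]]
```

>>> {"name": "drive_tool", "arguments": {
  "rows": [
    {"xyz":[0,-0.007,-0.25],"rot":[0,0,0],"grip":0},
    {"xyz":[0,-0.007,-0.5],"rot":[0,0,0],"grip":0},
    {"xyz":[0,-0.007,-0.75],"rot":[0,0,0],"grip":0},
    {"xyz":[0,-0.007,-0.93],"rot":[0,0,0],"grip":0},
    {"xyz":[0,-0.007,-0.93],"rot":[0,0,0],"grip":0}
  ]
}}

```text
time: 1.45
ee_pos: [0.4117, -0.1353, 0.0689]
tcp_rot: [-0.707, 0.707, 0.004, -0.004]
force: [-0.0, -0.2, -0.7]
width: 0.0855
gripper_force: 0.0
```

>>> {"name": "drive_tool", "arguments": {
  "rows": [
    {"xyz":[0,0,-0.1],"rot":[0,0,0],"grip":0},
    {"xyz":[0,0,-0.2],"rot":[0,0,0],"grip":0},
    {"xyz":[0,0,-0.22],"rot":[0,0,0],"grip":0},
    {"xyz":[0,0,-0.22],"rot":[0,0,0],"grip":0},
    {"xyz":[0,0,-0.22],"rot":[0,0,0],"grip":0.4},
    {"xyz":[0,0,-0.22],"rot":[0,0,0],"grip":0.4},
    {"xyz":[0,0,-0.22],"rot":[0,0,0],"grip":0.4},
    {"xyz":[0,0,-0.22],"rot":[0,0,0],"grip":0.4}
  ]
}}

```text
time: 2.12
ee_pos: [0.4154, -0.136, 0.0435]
tcp_rot: [0.707, -0.707, 0.0, -0.0]
force: [-0.2, 0.1, 0.1]
width: 0.0515
gripper_force: 0.0
```

>>> {"name": "drive_tool", "arguments": {
  "rows": [
    {"xyz":[0,0,0],"rot":[0,0,0],"grip":1},
    {"xyz":[0,0,0],"rot":[0,0,0],"grip":1},
    {"xyz":[0,0,0],"rot":[0,0,0],"grip":1},
    {"xyz":[0,0,0],"rot":[0,0,0],"grip":1},
    {"xyz":[0,0,0],"rot":[0,0,0],"grip":1},
    {"xyz":[0,0,0],"rot":[0,0,0],"grip":1}
  ]
}}

```text
time: 2.62
ee_pos: [0.4155, -0.1363, 0.0438]
tcp_rot: [0.707, -0.707, 0.001, -0.0]
force: [-1.0, -0.3, 5.2]
width: 0.0372
gripper_force: 60.0
```

>>> {"name": "drive_tool", "arguments": {
  "rows": [
    {"xyz":[0,0,0.05],"rot":[0,0,0],"grip":1},
    {"xyz":[0,0,0.1],"rot":[0,0,0],"grip":1},
    {"xyz":[0,0,0.1],"rot":[0,0,0],"grip":1},
    {"xyz":[0,0,0.1],"rot":[0,0,0],"grip":1}
  ]
}}

```text
time: 2.95
ee_pos: [0.4151, -0.1359, 0.0581]
tcp_rot: [0.707, -0.707, 0.0, -0.0]
force: [0.2, 0.0, 0.0]
width: 0.0372
gripper_force: 59.8
```

```bash
python3 - <<'E'
from h import *
r=readout.sense(); print(r['time'],r['ee_pos'],r['force'],r['width'])
a=snap('scene')['pixels'][110:240,200:340]; b=snap('side')['pixels'][90:220,220:360]
cv2.imwrite('pics/c3.png',cv2.resize(np.hstack([a,b]),(800,371),interpolation=cv2.INTER_CUBIC))
E
```

```text
2.95 [ 0.41514473 -0.13592467  0.05810793] [0.21484008 0.0160322  0.04413911] 0.037212723487088664
```

View pics/c3.png

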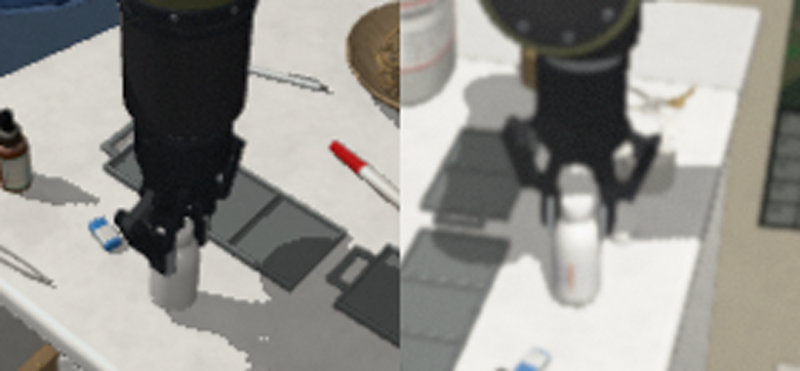

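The bottle is held and lifted, but by its shoulder, above the straight body (opening 37 mm). I'll set it back and grip lower.

>>> {"name": "drive_tool", "arguments": {
  "rows": [
    {"xyz":[0,0,-0.05],"rot":[0,0,0],"grip":1},
    {"xyz":[0,0,-0.1],"rot":[0,0,0],"grip":1},
    {"xyz":[0,0,-0.1],"rot":[0,0,0],"grip":1},
    {"xyz":[0,0,-0.1],"rot":[0,0,0],"grip":0.3},
    {"xyz":[0,0,-0.1],"rot":[0,0,0],"grip":0.3},
    {"xyz":[0,0,-0.1],"rot":[0,0,0],"grip":0.3},
    {"xyz":[0,0,-0.12],"rot":[0,0,0],"grip":0.3},
    {"xyz":[0,0,-0.143],"rot":[0,0,0],"grip":0.3}
  ]
}}

```text
time: 3.72
ee_pos: [0.4148, -0.136, 0.0356]
tcp_rot: [-0.707, 0.707, 0.0, -0.0]
force: [-0.1, -0.0, 0.7]
width: 0.0599
gripper_force: 0.0
```

>>> {"name": "drive_tool", "arguments": {
  "rows": [
    {"xyz":[0,0,0],"rot":[0,0,0],"grip":0.3},
    {"xyz":[0,0,0],"rot":[0,0,0],"grip":1},
    {"xyz":[0,0,0],"rot":[0,0,0],"grip":1},
    {"xyz":[0,0,0],"rot":[0,0,0],"grip":1},
    {"xyz":[0,0,0],"rot":[0,0,0],"grip":1},
    {"xyz":[0,0,0],"rot":[0,0,0],"grip":1}
  ]
}}

```text
time: 4.22
ee_pos: [0.4151, -0.1361, 0.0366]
tcp_rot: [0.707, -0.707, 0.0, -0.0]
force: [0.7, 0.4, 1.2]
width: 0.0389
gripper_force: 60.4
```

>>> {"name": "drive_tool", "arguments": {
  "rows": [
    {"xyz":[0,0,0.12],"rot":[0,0,0],"grip":1},
    {"xyz":[0,0,0.27],"rot":[0,0,0],"grip":1},
    {"xyz":[0.18,0.18,0.27],"rot":[0,0,0],"grip":1},
    {"xyz":[0.36,0.37,0.27],"rot":[0,0,0],"grip":1},
    {"xyz":[0.54,0.55,0.27],"rot":[0,0,0],"grip":1},
    {"xyz":[0.72,0.74,0.27],"rot":[0,0,0],"grip":1},
    {"xyz":[0.82,0.837,0.27],"rot":[0,0,0],"grip":1},
    {"xyz":[0.82,0.837,0.27],"rot":[0,0,0],"grip":1}
  ]
}}

```text
time: 4.88
ee_pos: [0.5394, -0.0078, 0.0754]
tcp_rot: [0.708, -0.706, -0.001, 0.001]
force: [-1.4, -0.9, -0.4]
width: 0.0389
gripper_force: 60.5
```

>>> {"name": "drive_tool", "arguments": {
  "rows": [
    {"xyz":[0,0,0],"rot":[0,0,0],"grip":1},
    {"xyz":[0,0,0],"rot":[0,0,0],"grip":1}
  ]
}}

```text
time: 5.05
ee_pos: [0.5373, -0.0107, 0.0762]
tcp_rot: [0.707, -0.707, -0.0, 0.001]
force: [-0.0, -0.1, -1.3]
width: 0.0388
gripper_force: 60.5
```

```bash
python3 - <<'E'
from h import *
r=readout.sense(); print(r['time'],r['ee_pos'],r['force'],r['width'])
a=snap('scene')['pixels'][70:220,200:340]; b=snap('side')['pixels'][70:220,180:320]
cv2.imwrite('pics/c4.png',cv2.resize(np.hstack([a,b]),(800,428),interpolation=cv2.INTER_CUBIC))
E
```

```text
5.05 [ 0.53731976 -0.01070855  0.07620306] [-0.03305239 -0.0944572  -1.27568341] 0.03883246162234796
```

View pics/c4.png

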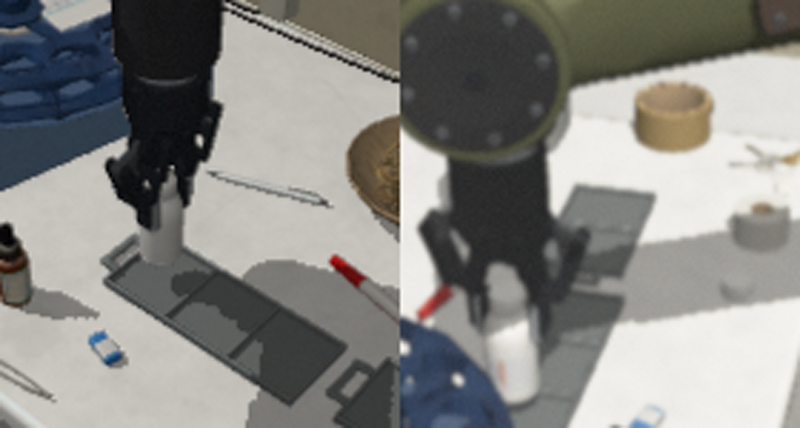

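>>> {"name": "drive_tool", "arguments": {
  "rows": [
    {"xyz":[0,0,-0.1],"rot":[0,0,0],"grip":1},
    {"xyz":[0,0,-0.2],"rot":[0,0,0],"grip":1},
    {"xyz":[0,0,-0.24],"rot":[0,0,0],"grip":1},
    {"xyz":[0,0,-0.24],"rot":[0,0,0],"grip":1},
    {"xyz":[0,0,-0.24],"rot":[0,0,0],"grip":1}
  ]
}}

```text
time: 5.57
ee_pos: [0.5378, -0.011, 0.0412]
tcp_rot: [-0.707, 0.707, -0.0, 0.0]
force: [-0.7, -0.4, -0.2]
width: 0.0388
gripper_force: 60.5
```

>>> {"name": "drive_tool", "arguments": {
  "rows": [
    {"xyz":[0,0,0],"rot":[0,0,0],"grip":0.45},
    {"xyz":[0,0,0],"rot":[0,0,0],"grip":0.4},
    {"xyz":[0,0,0],"rot":[0,0,0],"grip":0.3},
    {"xyz":[0,0,0],"rot":[0,0,0],"grip":0.3},
    {"xyz":[0,0,0.1],"rot":[0,0,0],"grip":0.3},
    {"xyz":[0,0,0.3],"rot":[0,0,0],"grip":0.3},
    {"xyz":[0,0,0.55],"rot":[0,0,0],"grip":0.3},
    {"xyz":[0,0,0.8],"rot":[0,0,0],"grip":0.3}
  ]
}}

```text
time: 6.23
ee_pos: [0.5373, -0.0107, 0.1616]
tcp_rot: [0.707, -0.707, -0.0, 0.001]
force: [-0.2, 0.4, 1.4]
width: 0.0598
gripper_force: 0.0
```

>>> {"name": "drive_tool", "arguments": {
  "rows": [
    {"xyz":[-0.18,-0.04,0],"rot":[0,0,0],"grip":0.5},
    {"xyz":[-0.36,-0.08,0],"rot":[0,0,-0.05],"grip":0.5},
    {"xyz":[-0.54,-0.12,0],"rot":[0,0,-0.09],"grip":0.5},
    {"xyz":[-0.73,-0.153,0],"rot":[0,0,-0.09],"grip":0.55},
    {"xyz":[-0.73,-0.153,0],"rot":[0,0,-0.09],"grip":0.55},
    {"xyz":[-0.73,-0.153,0],"rot":[0,0,-0.09],"grip":0.55}
  ]
}}

```text
time: 6.73
ee_pos: [0.428, -0.0334, 0.1618]
tcp_rot: [-0.656, 0.755, -0.001, 0.001]
force: [0.5, 0.3, -0.1]
width: 0.0389
gripper_force: 0.0
```

```bash
python3 - <<'E'
from h import *
r=readout.sense(); print(r['time'],r['ee_pos'],r['force'],r['width'])
b=snap('wrist')['pixels']
cv2.imwrite('pics/w2.png',cv2.resize(b,(800,600),interpolation=cv2.INTER_CUBIC))
E
```

```text
6.7333 [ 0.4280321  -0.03344902  0.16176831] [ 0.47125745  0.30206291 -0.14738804] 0.03885956760588874
```

View pics/w2.png

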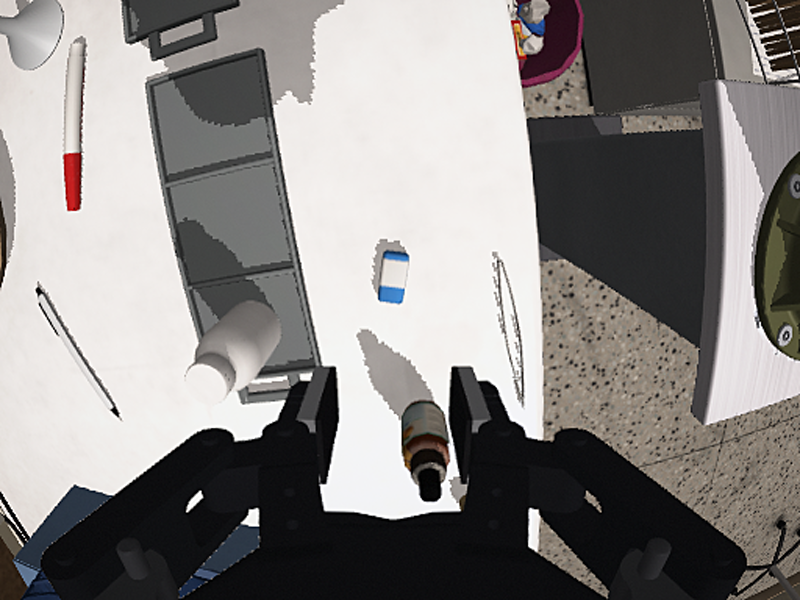

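```bash
python3 - <<'E'
from h import *
W=load('wrist'); f=lambda u:(np.array(u,float)+.5)/1.5625-.5
hsv=cv2.cvtColor(W['pixels'],cv2.COLOR_BGR2HSV)
m=((hsv[...,0]>95)&(hsv[...,0]<125)&(hsv[...,1]>110)&(hsv[...,2]>90)).astype(np.uint8); m[:150]=0;m[200:]=0;m[:,:230]=0;m[:,270:]=0
ys,xs=np.nonzero(m); P=cast(W,np.c_[xs,ys],.013,True)[:,:2]*1000; print(len(P),P.min(0),P.max(0))
for y0,y1 in[(150,170),(170,200)]:
    k=(ys>=y0)&(ys<y1); print(P[k].mean(0),k.sum())
P=cast(W,f([(385,251),(409,253),(403,291),(380,288)]),.013,True)[:,:2]*1000; print(P,P.mean(0))
B=cast(W,f([(210,384)]),.101,True)*1000; print('bottle top',B)
E
```

```text
209 [416.59973097 -49.45649654] [440.90457003 -14.09502038]
[424.37973317 -46.43579012] 61
[431.95833291 -20.4012712 ] 148
[[431.49382772 -51.0624066 ]
 [415.66881274 -47.44126344]
 [423.29154746 -21.58314955]
 [438.66318555 -25.92323987]] [427.27934337 -36.50251487]
bottle top [[535.77971603  -8.33130038 101.        ]]
```

>>> {"name": "drive_tool", "arguments": {
  "rows": [
    {"xyz":[0,0.007,-0.25],"rot":[0,0,-0.02],"grip":0.55},
    {"xyz":[0,0.007,-0.5],"rot":[0,0,-0.02],"grip":0.55},
    {"xyz":[0,0.007,-0.75],"rot":[0,0,-0.02],"grip":0.55},
    {"xyz":[0,0.007,-0.9],"rot":[0,0,-0.02],"grip":0.55},
    {"xyz":[0,0.007,-0.9],"rot":[0,0,-0.02],"grip":0.55},
    {"xyz":[0,0.007,-0.9],"rot":[0,0,-0.02],"grip":0.55}
  ]
}}

```text
time: 7.28
ee_pos: [0.4282, -0.0328, 0.0253]
tcp_rot: [-0.644, 0.765, 0.0, -0.002]
force: [0.4, -0.5, 0.7]
width: 0.0385
gripper_force: 0.0
```

>>> {"name": "drive_tool", "arguments": {
  "rows": [
    {"xyz":[0,0,-0.05],"rot":[0,0,0],"grip":0.55},
    {"xyz":[0,0,-0.107],"rot":[0,0,0],"grip":0.55},
    {"xyz":[0,0,-0.107],"rot":[0,0,0],"grip":0.55},
    {"xyz":[0,0,-0.107],"rot":[0,0,0],"grip":0.55},
    {"xyz":[0,0,-0.107],"rot":[0,0,0],"grip":1},
    {"xyz":[0,0,-0.107],"rot":[0,0,0],"grip":1},
    {"xyz":[0,0,-0.107],"rot":[0,0,0],"grip":1},
    {"xyz":[0,0,-0.107],"rot":[0,0,0],"grip":1}
  ]
}}

```text
time: 7.95
ee_pos: [0.4286, -0.0323, 0.01]
tcp_rot: [-0.643, 0.765, -0.0, 0.0]
force: [0.7, 0.3, -0.3]
width: 0.0001
gripper_force: 0.0
```

>>> {"name": "drive_tool", "arguments": {
  "rows": [
    {"xyz":[0,0,0],"rot":[0,0,0],"grip":1},
    {"xyz":[0,0,0],"rot":[0,0,0],"grip":1},
    {"xyz":[0,0,0],"rot":[0,0,0],"grip":1}
  ]
}}

```text
time: 8.2
ee_pos: [0.4284, -0.0324, 0.0097]
tcp_rot: [-0.643, 0.765, -0.0, -0.0]
force: [-0.5, 0.8, 0.8]
width: -0.0001
gripper_force: 0.0
```

```bash
python3 - <<'E'
from h import *
r=readout.sense(); print(r['time'],r['ee_pos'],r['width'])
a=snap('scene')['pixels'][130:230,190:310]; b=snap('side')['pixels'][150:250,210:330]; c=snap('wrist')['pixels'][100:384,90:430]
top=cv2.resize(np.hstack([a,b]),(600,250),interpolation=cv2.INTER_CUBIC)
bot_=cv2.resize(c,(419,350),interpolation=cv2.INTER_CUBIC); bot_=cv2.copyMakeBorder(bot_,0,0,0,181,0)
cv2.imwrite('pics/c5.png',np.vstack([top,bot_]))
E
```

```text
8.2 [ 0.42840185 -0.03238792  0.00972398] -0.00012649565279006033
```

View pics/c5.png

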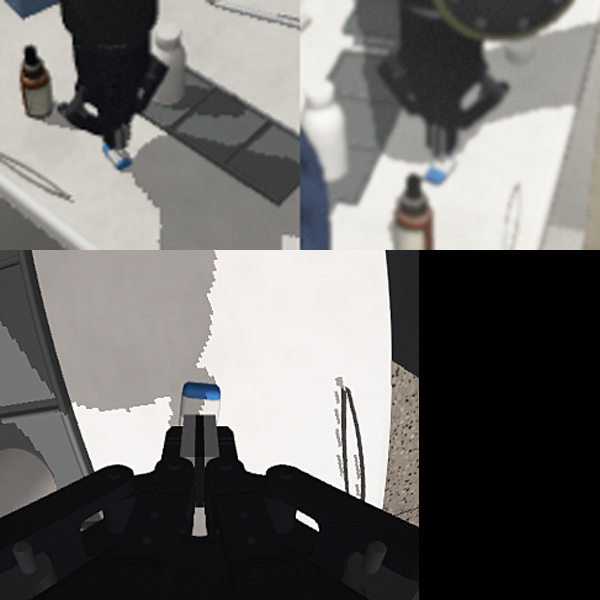

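The fingers shut above the eraser, which was not disturbed, so the tips sit farther back than I assumed. I'll triangulate the tip height.

```bash
python3 - <<'E'
from h import *
S=load('scene');D=load('side')
def ray(s,u):
    a=cast(s,[u],0)[0];b=cast(s,[u],.3)[0];d=b-a;return a,d/np.linalg.norm(d)
for us,ud in [((118,145),(140,155)),((117,148),(139,156)),((120,150),(141,158))]:
    a,d=ray(S,(us[0]/2.5-.3+190,us[1]/2.5-.3+130)); b,e=ray(D,(ud[0]/2.5-.3+210,ud[1]/2.5-.3+150))
    t=np.linalg.lstsq(np.c_[d,-e],b-a,rcond=None)[0]; p,q=a+d*t[0],b+e*t[1]; print(p*1000,q*1000)
# predicted pixel of tip at heights
for z in (0.002,.008,.014,.02): print(z,proj(S,[(.428,-.0324,z)])-[190,130],proj(D,[(.428,-.0324,z)])-[210,150])
a=S['pixels'][170:200,225:255];print(a.mean(2).astype(int)[:, 6:20:1])
E
```

```text
[429.98552031 -31.85999953  23.74781288] [430.26018855 -31.90518348  23.88298553]
[428.14723815 -31.93530482  20.36795687] [431.39302099 -32.46009676  21.95594278]
[429.79125997 -34.76164723  17.75867875] [430.0047361  -34.79682306  17.86295408]
0.002 [[46.82793026 63.3027142 ]] [[56.64706015 68.67268781]]
0.008 [[46.74975252 61.91605152]] [[56.65193294 66.7843436 ]]
0.014 [[46.67086115 60.51673076]] [[56.6568388  64.88318718]]
0.02 [[46.59124631 59.10457782]] [[56.66177805 62.96908771]]
[[ 17  17  17  17  16  18  16  15  18  19  16  15  17  19]
 [ 15  17  19  19  14  19  16  18  17  18  20  16  20  19]
 [ 16  19  21  15  18  17  15  18  20  20  17  15  16  19]
 [ 17  18  17  19  18  16  17  22  21  18  19  17  13  21]
 [ 14  19  17  19  16  21  19  21  18  19  17  17  16  19]
 [ 19  20  15  17  18  18  20  20  19  18  17  15  45  92]
 [ 19  20  17  18  16  19  15  21  19  18  17  47 122 190]
 [ 20  22  19  17  19  17  19  19  20  19  20  71 163 205]
 [ 18  19  18  18  18  16  19  18  19  17  30 104 200 207]
 [ 15  18  18  18  16  17  15  26  44  18  67 159 205 208]
 [ 16  17  17  17
[... 463 characters left out ...]
3  52  17  25  52  74  64  36  97 169 202 202 202]
 [122 125  97  60  68  72  76  76 102 188 197 203 201 200]
 [133 117 159 173 163 121 130 156 112 148 203 202 201 192]
 [183 120 168 198 185 167 121 129 114 115 142 202 203 191]
 [195 142 143 186 193 183 164 115 116 112 127 203 196 144]
 [201 187 149 144 191 186 182 162  97  81  92 129 144 126]
 [204 203 190 153 161 195 150 126  76  69  67  88 126 125]
 [203 204 202 189 143 144 123  88  64  57  59  83 126 125]
 [203 202 204 199 162 101  80  61  56  62  90 118 125 127]
 [203 203 203 203 190 148  67  65  92 115 119 123 124 126]
 [202 204 204 203 201 194 174 116 120 124 124 123 126 126]
 [204 205 205 205 204 203 199 185 185 186 185 175 124 125]]
```

>>> {"name": "drive_tool", "arguments": {
  "rows": [
    {"xyz":[0,0,0.05],"rot":[0,0,0],"grip":0.55},
    {"xyz":[0,0,0.05],"rot":[0,0,0],"grip":0.55},
    {"xyz":[0,0,0.05],"rot":[0,0,0],"grip":0.55},
    {"xyz":[0,0,0.05],"rot":[0,0,0],"grip":0.55},
    {"xyz":[0,0,0],"rot":[0,0,0],"grip":0.55},
    {"xyz":[0,0,-0.04],"rot":[0,0,0],"grip":0.55},
    {"xyz":[0,0,-0.08],"rot":[0,0,0],"grip":0.55},
    {"xyz":[0,0,-0.08],"rot":[0,0,0],"grip":0.55}
  ]
}}

```text
time: 9.02
ee_pos: [0.4271, -0.0326, -0.0045]
tcp_rot: [-0.643, 0.766, 0.001, -0.001]
force: [-0.2, -0.0, -0.4]
width: 0.0379
gripper_force: 0.0
```

>>> {"name": "drive_tool", "arguments": {
  "rows": [
    {"xyz":[0,0,0],"rot":[0,0,0],"grip":0.55},
    {"xyz":[0,0,0],"rot":[0,0,0],"grip":1},
    {"xyz":[0,0,0],"rot":[0,0,0],"grip":1},
    {"xyz":[0,0,0],"rot":[0,0,0],"grip":1},
    {"xyz":[0,0,0],"rot":[0,0,0],"grip":1},
    {"xyz":[0,0,0],"rot":[0,0,0],"grip":1}
  ]
}}

```text
time: 9.52
ee_pos: [0.4285, -0.0323, -0.0022]
tcp_rot: [-0.643, 0.765, -0.0, 0.0]
force: [-0.4, 0.4, 0.1]
width: 0.0003
gripper_force: 0.0
```

```bash
python3 - <<'E'
from h import *
a=snap('scene')['pixels'][160:210,215:275]; b=snap('side')['pixels'][190:240,240:300]; c=snap('wrist')['pixels'][180:300,180:300]
top=cv2.resize(np.hstack([a,b]),None,fx=6,fy=6,interpolation=cv2.INTER_CUBIC)
bot_=cv2.resize(c,(300,300)); bot_=cv2.copyMakeBorder(bot_,0,0,0,420,0)
cv2.imwrite('pics/c6.png',np.vstack([top,bot_]))
E
```

```text
(no output)
```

View pics/c6.png

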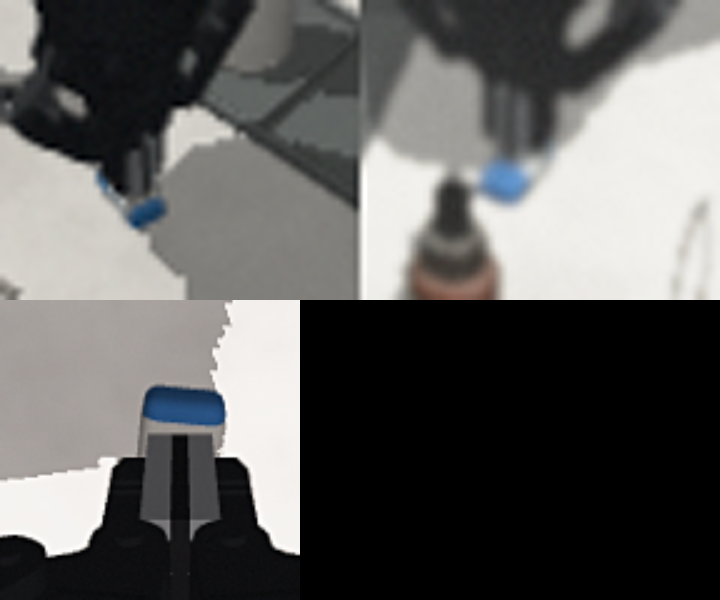

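The tips still clear the eraser's top (13 mm) with the TCP at -2 mm, so they are at least 15 mm behind the TCP. I'll go lower and watch the force.

>>> {"name": "drive_tool", "arguments": {
  "rows": [
    {"xyz":[0,0,0.05],"rot":[0,0,0],"grip":0.55},
    {"xyz":[0,0,0.05],"rot":[0,0,0],"grip":0.55},
    {"xyz":[0,0,0.05],"rot":[0,0,0],"grip":0.55},
    {"xyz":[0,0,0.05],"rot":[0,0,0],"grip":0.55},
    {"xyz":[0,0,0],"rot":[0,0,0],"grip":0.55},
    {"xyz":[0,0,-0.04],"rot":[0,0,0],"grip":0.55},
    {"xyz":[0,0,-0.07],"rot":[0,0,0],"grip":0.55},
    {"xyz":[0,0,-0.07],"rot":[0,0,0],"grip":0.55}
  ]
}}

```text
time: 10.33
ee_pos: [0.4272, -0.0327, -0.0146]
tcp_rot: [-0.643, 0.766, 0.001, -0.001]
force: [-0.5, -0.2, -0.3]
width: 0.0385
gripper_force: 0.0
```

>>> {"name": "drive_tool", "arguments": {
  "rows": [
    {"xyz":[0,0,0],"rot":[0,0,0],"grip":0.55},
    {"xyz":[0,0,0],"rot":[0,0,0],"grip":1},
    {"xyz":[0,0,0],"rot":[0,0,0],"grip":1},
    {"xyz":[0,0,0],"rot":[0,0,0],"grip":1},
    {"xyz":[0,0,0],"rot":[0,0,0],"grip":1},
    {"xyz":[0,0,0],"rot":[0,0,0],"grip":1}
  ]
}}

```text
time: 10.83
ee_pos: [0.4288, -0.0323, -0.0124]
tcp_rot: [-0.643, 0.765, -0.0, 0.0]
force: [-0.8, -0.7, 2.4]
width: 0.0159
gripper_force: 60.2
```

>>> {"name": "drive_tool", "arguments": {
  "rows": [
    {"xyz":[0,0,0],"rot":[0,0,0],"grip":0.67},
    {"xyz":[0,0,0],"rot":[0,0,0],"grip":0.67},
    {"xyz":[0,0,0],"rot":[0,0,0],"grip":0.67},
    {"xyz":[0,0,-0.013],"rot":[0,0,0],"grip":0.67},
    {"xyz":[0,0,-0.027],"rot":[0,0,0],"grip":0.67},
    {"xyz":[0,0,-0.027],"rot":[0,0,0],"grip":0.67}
  ]
}}

```text
time: 11.33
ee_pos: [0.4286, -0.0324, -0.0163]
tcp_rot: [-0.644, 0.765, -0.0, -0.0]
force: [-3.5, 0.9, 6.0]
width: 0.0282
gripper_force: 2.9
```

>>> {"name": "drive_tool", "arguments": {
  "rows": [
    {"xyz":[0,0,0],"rot":[0,0,0],"grip":0.67},
    {"xyz":[0,0,0],"rot":[0,0,0],"grip":1},
    {"xyz":[0,0,0],"rot":[0,0,0],"grip":1},
    {"xyz":[0,0,0],"rot":[0,0,0],"grip":1},
    {"xyz":[0,0,0],"rot":[0,0,0],"grip":1}
  ]
}}

```text
time: 11.75
ee_pos: [0.4292, -0.0324, -0.0156]
tcp_rot: [-0.644, 0.765, -0.001, 0.001]
force: [-1.2, -0.5, 8.4]
width: 0.0162
gripper_force: 64.1
```

>>> {"name": "drive_tool", "arguments": {
  "rows": [
    {"xyz":[0,0,0.12],"rot":[0,0,0],"grip":1},
    {"xyz":[0,0,0.27],"rot":[0,0,0],"grip":1},
    {"xyz":[0.2,-0.1,0.27],"rot":[0,0,0],"grip":1},
    {"xyz":[0.4,-0.2,0.27],"rot":[0,0,0],"grip":1},
    {"xyz":[0.6,-0.3,0.27],"rot":[0,0,0],"grip":1},
    {"xyz":[0.727,-0.374,0.27],"rot":[0,0,0],"grip":1},
    {"xyz":[0.727,-0.374,0.27],"rot":[0,0,0],"grip":1},
    {"xyz":[0.727,-0.374,0.27],"rot":[0,0,0],"grip":1}
  ]
}}

```text
time: 12.42
ee_pos: [0.5372, -0.0891, 0.0222]
tcp_rot: [-0.643, 0.766, 0.001, -0.001]
force: [-0.3, -0.3, -1.1]
width: 0.0158
gripper_force: 61.5
```

>>> {"name": "drive_tool", "arguments": {
  "rows": [
    {"xyz":[0,0,0],"rot":[0,0,0],"grip":1},
    {"xyz":[0,0,0],"rot":[0,0,0],"grip":1}
  ]
}}

```text
time: 12.58
ee_pos: [0.5368, -0.0881, 0.0235]
tcp_rot: [-0.644, 0.765, 0.0, -0.0]
force: [0.0, 0.1, -0.3]
width: 0.0162
gripper_force: 61.5
```

>>> {"name": "drive_tool", "arguments": {
  "rows": [
    {"xyz":[0.01,0,-0.1],"rot":[0,0,0],"grip":1},
    {"xyz":[0.01,0,-0.19],"rot":[0,0,0],"grip":1},
    {"xyz":[0.01,0,-0.22],"rot":[0,0,0],"grip":1},
    {"xyz":[0.01,0,-0.235],"rot":[0,0,0],"grip":1},
    {"xyz":[0.01,0,-0.235],"rot":[0,0,0],"grip":1},
    {"xyz":[0.01,0,-0.235],"rot":[0,0,0],"grip":1}
  ]
}}

```text
time: 13.08
ee_pos: [0.5393, -0.0883, -0.0107]
tcp_rot: [-0.644, 0.765, -0.0, 0.0]
force: [1.1, -0.3, -0.5]
width: 0.0164
gripper_force: 61.5
```

>>> {"name": "drive_tool", "arguments": {
  "rows": [
    {"xyz":[0,0,0],"rot":[0,0,0],"grip":0.7},
    {"xyz":[0,0,0],"rot":[0,0,0],"grip":0.65},
    {"xyz":[0,0,0],"rot":[0,0,0],"grip":0.6},
    {"xyz":[0,0,0],"rot":[0,0,0],"grip":0.6},
    {"xyz":[0,0,0.1],"rot":[0,0,0],"grip":0.6},
    {"xyz":[0,0,0.3],"rot":[0,0,0],"grip":0.5},
    {"xyz":[0,0,0.55],"rot":[0,0,0],"grip":0.3},
    {"xyz":[0,0,0.8],"rot":[0,0,0],"grip":0}
  ]
}}

```text
time: 13.75
ee_pos: [0.5382, -0.0887, 0.1093]
tcp_rot: [-0.643, 0.766, 0.0, -0.001]
force: [1.6, 0.6, -0.1]
width: 0.0654
gripper_force: 0.0
```

>>> {"name": "drive_tool", "arguments": {
  "rows": [
    {"xyz":[-0.13,-0.23,0],"rot":[0,0,0],"grip":0},
    {"xyz":[-0.26,-0.46,0],"rot":[0,0,0.05],"grip":0},
    {"xyz":[-0.38,-0.69,0],"rot":[0,0,0.11],"grip":0},
    {"xyz":[-0.5,-0.9,0],"rot":[0,0,0.11],"grip":0}
  ]
}}

```text
time: 14.08
ee_pos: [0.463, -0.2248, 0.1089]
tcp_rot: [0.709, -0.705, 0.0, -0.0]
force: [-0.3, -0.8, -0.1]
width: 0.0857
gripper_force: 0.0
```

>>> {"name": "drive_tool", "arguments": {
  "rows": [
    {"xyz":[-0.12,-0.22,0],"rot":[0,0,0],"grip":0},
    {"xyz":[-0.25,-0.44,0],"rot":[0,0,0],"grip":0},
    {"xyz":[-0.37,-0.66,0],"rot":[0,0,0],"grip":0},
    {"xyz":[-0.493,-0.871,0],"rot":[0,0,0],"grip":0},
    {"xyz":[-0.493,-0.871,0],"rot":[0,0,0],"grip":0},
    {"xyz":[-0.493,-0.871,0],"rot":[0,0,0],"grip":0},
    {"xyz":[-0.493,-0.871,0],"rot":[0,0,0],"grip":0}
  ]
}}

```text
time: 14.67
ee_pos: [0.3899, -0.3542, 0.1083]
tcp_rot: [-0.707, 0.707, 0.0, 0.0]
force: [-0.0, 0.4, -0.2]
width: 0.0851
gripper_force: 0.0
```

```bash
python3 - <<'E'
from h import *
r=readout.sense(); print(r['time'],r['ee_pos'],r['tcp_rot'],r['width'])
b=snap('wrist')['pixels']; a=snap('scene')['pixels'][140:290,180:400]; snap('side')
cv2.imwrite('pics/w3.png',np.vstack([cv2.resize(b[:260],(600,305)),cv2.resize(a,(433,295),interpolation=cv2.INTER_CUBIC).copy() if 0 else cv2.copyMakeBorder(cv2.resize(a,(433,295),interpolation=cv2.INTER_CUBIC),0,0,0,167,0)]))
E
```

```text
14.6667 [ 0.38987311 -0.35418867  0.10833645] [-7.06800530e-01  7.07412895e-01  7.68682278e-05  1.99960085e-05] 0.08512956138206677
```

View pics/w3.png

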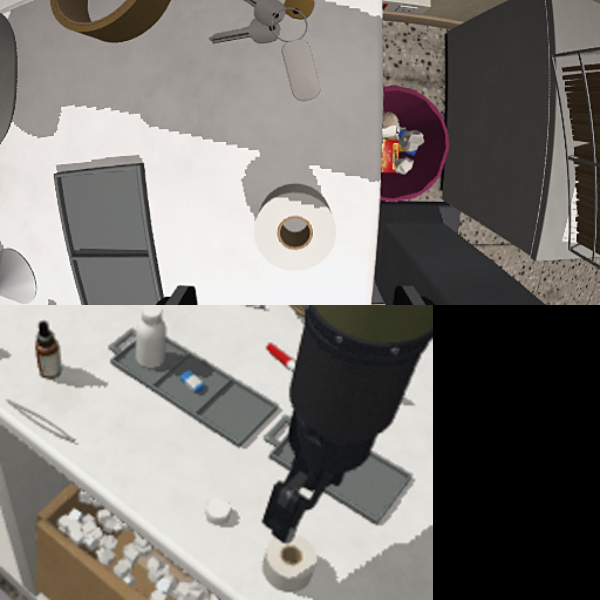

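```bash
python3 - <<'E'
from h import *
W=load('wrist'); f=lambda u:(np.array(u,float)+.5)*[512/600,260/305]-.5
for n,u,z in [('roll',[(295,232),(294.5,231)],.035),('t2',[(54,174),(143,163)],.01),('t2div',[(74,250),(154,253)],.01)]:
    print(n,np.round(cast(W,f(u),z,True)[:,:2]*1000,1).tolist())
E
```

```text
roll [[389.5, -354.8], [389.8, -355.5]]
t2 [[602.7, -399.9], [509.2, -403.6]]
t2div [[593.0, -328.7], [508.1, -327.9]]
```

>>> {"name": "drive_tool", "arguments": {
  "rows": [
    {"xyz":[0,-0.005,-0.25],"rot":[0,0,0],"grip":0},
    {"xyz":[0,-0.005,-0.5],"rot":[0,0,0],"grip":0},
    {"xyz":[0,-0.005,-0.65],"rot":[0,0,0],"grip":0},
    {"xyz":[0,-0.005,-0.75],"rot":[0,0,0],"grip":0},
    {"xyz":[0,-0.005,-0.8],"rot":[0,0,0],"grip":0},
    {"xyz":[0,-0.005,-0.8],"rot":[0,0,0],"grip":0},
    {"xyz":[0,-0.005,-0.8],"rot":[0,0,0],"grip":0}
  ]
}}

```text
time: 15.4
ee_pos: [0.3907, -0.3548, -0.0108]
tcp_rot: [0.708, -0.707, 0.0, 0.0]
force: [-0.0, 0.2, -0.2]
width: 0.0852
gripper_force: 0.0
```

>>> {"name": "drive_tool", "arguments": {
  "rows": [
    {"xyz":[0,0,0],"rot":[0,0,0],"grip":0.2},
    {"xyz":[0,0,0],"rot":[0,0,0],"grip":0.3},
    {"xyz":[0,0,0],"rot":[0,0,0],"grip":1},
    {"xyz":[0,0,0],"rot":[0,0,0],"grip":1},
    {"xyz":[0,0,0],"rot":[0,0,0],"grip":1},
    {"xyz":[0,0,0],"rot":[0,0,0],"grip":1}
  ]
}}

```text
time: 15.9
ee_pos: [0.3912, -0.3555, -0.0097]
tcp_rot: [0.707, -0.707, 0.002, -0.0]
force: [1.6, 1.2, 5.8]
width: 0.0564
gripper_force: 64.2
```

Roll gripped, but the tips sit close to tray-wall height, so I'll regrip 8 mm higher to clear the walls when I release it.

>>> {"name": "drive_tool", "arguments": {
  "rows": [
    {"xyz":[0,0,0],"rot":[0,0,0],"grip":0.2},
    {"xyz":[0,0,0],"rot":[0,0,0],"grip":0.2},
    {"xyz":[0,0,0.053],"rot":[0,0,0],"grip":0.2},
    {"xyz":[0,0,0.053],"rot":[0,0,0],"grip":0.2},
    {"xyz":[0,0,0.053],"rot":[0,0,0],"grip":1},
    {"xyz":[0,0,0.053],"rot":[0,0,0],"grip":1},
    {"xyz":[0,0,0.053],"rot":[0,0,0],"grip":1},
    {"xyz":[0,0,0.053],"rot":[0,0,0],"grip":1}
  ]
}}

```text
time: 16.57
ee_pos: [0.3906, -0.3554, -0.0025]
tcp_rot: [0.707, -0.707, 0.001, 0.0]
force: [-0.1, 0.9, 5.1]
width: 0.0561
gripper_force: 64.1
```

>>> {"name": "drive_tool", "arguments": {
  "rows": [
    {"xyz":[0,0,0],"rot":[0,0,0],"grip":1},
    {"xyz":[0,0,0.13],"rot":[0,0,0],"grip":1},
    {"xyz":[0,0,0.27],"rot":[0,0,0],"grip":1},
    {"xyz":[0.15,0.18,0.27],"rot":[0,0,0],"grip":1},
    {"xyz":[0.3,0.36,0.27],"rot":[0,0,0],"grip":1},
    {"xyz":[0.45,0.56,0.27],"rot":[0,0,0],"grip":1}
  ]
}}

```text
time: 17.07
ee_pos: [0.4578, -0.2702, 0.0368]
tcp_rot: [-0.706, 0.708, -0.0, 0.0]
force: [0.4, 0.3, -2.1]
width: 0.0558
gripper_force: 63.9
```

>>> {"name": "drive_tool", "arguments": {
  "rows": [
    {"xyz":[0.15,0.2,0],"rot":[0,0,0],"grip":1},
    {"xyz":[0.3,0.4,0],"rot":[0,0,0],"grip":1},
    {"xyz":[0.43,0.56,0],"rot":[0,0,0],"grip":1},
    {"xyz":[0.533,0.695,0],"rot":[0,0,0],"grip":1},
    {"xyz":[0.533,0.695,0],"rot":[0,0,0],"grip":1},
    {"xyz":[0.533,0.695,0],"rot":[0,0,0],"grip":1},
    {"xyz":[0.533,0.695,0],"rot":[0,0,0],"grip":1}
  ]
}}

```text
time: 17.65
ee_pos: [0.5369, -0.1667, 0.0362]
tcp_rot: [0.707, -0.707, -0.001, 0.0]
force: [-0.3, -0.9, -1.5]
width: 0.0558
gripper_force: 63.9
```

>>> {"name": "drive_tool", "arguments": {
  "rows": [
    {"xyz":[0.007,0,-0.1],"rot":[0,0,0],"grip":1},
    {"xyz":[0.007,0,-0.19],"rot":[0,0,0],"grip":1},
    {"xyz":[0.007,0,-0.22],"rot":[0,0,0],"grip":1},
    {"xyz":[0.007,0,-0.237],"rot":[0,0,0],"grip":1},
    {"xyz":[0.007,0,-0.237],"rot":[0,0,0],"grip":1},
    {"xyz":[0.007,0,-0.237],"rot":[0,0,0],"grip":1}
  ]
}}

```text
time: 18.15
ee_pos: [0.5387, -0.1671, 0.002]
tcp_rot: [-0.707, 0.707, -0.0, 0.0]
force: [-0.4, 0.2, 0.2]
width: 0.056
gripper_force: 63.9
```

>>> {"name": "drive_tool", "arguments": {
  "rows": [
    {"xyz":[0,0,0],"rot":[0,0,0],"grip":0.3},
    {"xyz":[0,0,0],"rot":[0,0,0],"grip":0.2},
    {"xyz":[0,0,0],"rot":[0,0,0],"grip":0.1},
    {"xyz":[0,0,0],"rot":[0,0,0],"grip":0.1},
    {"xyz":[0,0,0.1],"rot":[0,0,0],"grip":0.1},
    {"xyz":[0,0,0.3],"rot":[0,0,0],"grip":0.1},
    {"xyz":[0,0,0.55],"rot":[0,0,0],"grip":0.2},
    {"xyz":[0,0,0.8],"rot":[0,0,0],"grip":0.2}
  ]
}}

```text
time: 18.82
ee_pos: [0.5378, -0.1666, 0.1222]
tcp_rot: [0.707, -0.707, -0.001, 0.001]
force: [1.8, -0.3, 1.0]
width: 0.0681
gripper_force: 0.0
```

>>> {"name": "drive_tool", "arguments": {
  "rows": [
    {"xyz":[-0.15,0.2,0.1],"rot":[0,0,0],"grip":0.2},
    {"xyz":[-0.3,0.4,0.2],"rot":[0,0,0],"grip":0.2},
    {"xyz":[-0.45,0.6,0.3],"rot":[0,0,0],"grip":0.2},
    {"xyz":[-0.6,0.8,0.4],"rot":[0,0,0],"grip":0.2}
  ]
}}

```text
time: 19.15
ee_pos: [0.4473, -0.0459, 0.182]
tcp_rot: [-0.707, 0.708, -0.0, 0.0]
force: [0.2, 1.8, 0.7]
width: 0.0682
gripper_force: 0.0
```

>>> {"name": "drive_tool", "arguments": {
  "rows": [
    {"xyz":[-0.1,0.22,0.1],"rot":[0,0,0],"grip":0.2},
    {"xyz":[-0.18,0.45,0.13],"rot":[0,0,0],"grip":0.2},
    {"xyz":[-0.18,0.5,0.13],"rot":[0,0,0],"grip":0.2},
    {"xyz":[-0.18,0.5,0.13],"rot":[0,0,0],"grip":0.2},
    {"xyz":[-0.18,0.5,0.13],"rot":[0,0,0],"grip":0.2}
  ]
}}

```text
time: 19.57
ee_pos: [0.4214, 0.0287, 0.2008]
tcp_rot: [0.708, -0.706, 0.0, -0.0]
force: [0.9, -0.8, -0.2]
width: 0.0684
gripper_force: 0.0
```

```bash
python3 - <<'E'
from h import *
r=readout.sense(); print(r['time'],r['ee_pos'],r['width'])
b=snap('wrist')['pixels']; snap('scene');snap('side')
cv2.imwrite('pics/w4.png',cv2.resize(b,(800,600),interpolation=cv2.INTER_CUBIC))
E
```

```text
19.5667 [0.42143275 0.02872993 0.20082456] 0.06835831061466469
```

View pics/w4.png

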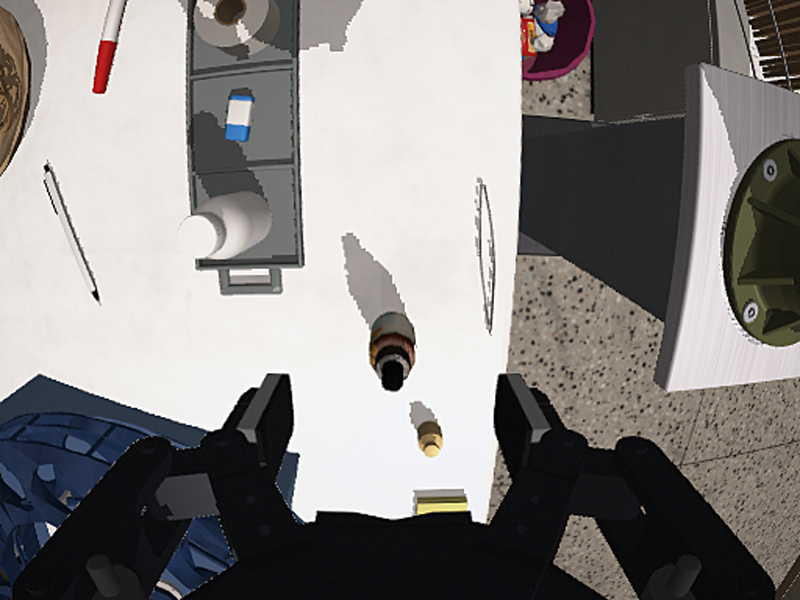

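```bash
python3 - <<'E'
from h import *
W=load('wrist'); f=lambda u:(np.array(u,float)+.5)/1.5625-.5
for n,u,z in [('bulb',[(392,380)],.1),('body front',[(370,335),(416,333)],.03),('body base',[(393,315)],.0),('weight',[(432,450)],.033),('pad',[(415,512),(467,510)],.011),('bottle',[(202,237)],.1),('roll',[(231,12)],.038),('er',[(233,92),(256,96),(247,140),(227,138)],.016)]:
    print(n,np.round(cast(W,f(u),z,True)[:,:2]*1000,1).tolist())
E
```

```text
bulb [[421.9, 83.7]]
body front [[438.9, 80.8], [403.9, 79.1]]
body base [[421.4, 74.8]]
weight [[388.0, 185.4]]
pad [[399.3, 279.0], [347.1, 278.3]]
bottle [[535.6, -7.8]]
roll [[537.3, -164.5]]
er [[542.1, -106.5], [523.6, -101.7], [531.1, -68.3], [547.3, -71.1]]
```

>>> {"name": "drive_tool", "arguments": {
  "rows": [
    {"xyz":[0,0.2,0],"rot":[0,0,0],"grip":0.2},
    {"xyz":[0,0.387,0],"rot":[0,0,0],"grip":0.2},
    {"xyz":[0,0.387,0],"rot":[0,0,0],"grip":0.2},
    {"xyz":[0,0.387,-0.2],"rot":[0,0,0],"grip":0.2},
    {"xyz":[0,0.387,-0.4],"rot":[0,0,0],"grip":0.2},
    {"xyz":[0,0.387,-0.6],"rot":[0,0,0],"grip":0.2},
    {"xyz":[0,0.387,-0.8],"rot":[0,0,0],"grip":0.2},
    {"xyz":[0,0.387,-0.8],"rot":[0,0,0],"grip":0.2}
  ]
}}

```text
time: 20.38
ee_pos: [0.4183, 0.084, 0.074]
tcp_rot: [-0.706, 0.708, 0.002, -0.005]
force: [0.1, -0.5, -1.4]
width: 0.0685
gripper_force: 0.0
```

>>> {"name": "drive_tool", "arguments": {
  "rows": [
    {"xyz":[0,0,-0.12],"rot":[0,0,0],"grip":0.2},
    {"xyz":[0,0,-0.24],"rot":[0,0,0],"grip":0.2},
    {"xyz":[0,0,-0.34],"rot":[0,0,0],"grip":0.2},
    {"xyz":[0,0,-0.38],"rot":[0,0,0],"grip":0.2},
    {"xyz":[0,0,-0.4],"rot":[0,0,0],"grip":0.2},
    {"xyz":[0,0,-0.42],"rot":[0,0,0],"grip":0.2},
    {"xyz":[0,0,-0.42],"rot":[0,0,0],"grip":0.2},
    {"xyz":[0,0,-0.42],"rot":[0,0,0],"grip":0.2}
  ]
}}

```text
time: 21.05
ee_pos: [0.4221, 0.0866, 0.0188]
tcp_rot: [-0.707, 0.707, -0.0, 0.001]
force: [-0.3, -0.2, 0.2]
width: 0.0683
gripper_force: 0.0
```

>>> {"name": "drive_tool", "arguments": {
  "rows": [
    {"xyz":[0,0,0],"rot":[0,0,0],"grip":0.4},
    {"xyz":[0,0,0],"rot":[0,0,0],"grip":0.45},
    {"xyz":[0,0,0],"rot":[0,0,0],"grip":0.5},
    {"xyz":[0,0,0],"rot":[0,0,0],"grip":1},
    {"xyz":[0,0,0],"rot":[0,0,0],"grip":1},
    {"xyz":[0,0,0],"rot":[0,0,0],"grip":1},
    {"xyz":[0,0,0],"rot":[0,0,0],"grip":1}
  ]
}}

```text
time: 21.63
ee_pos: [0.4219, 0.0866, 0.0183]
tcp_rot: [0.707, -0.707, 0.0, -0.0]
force: [0.6, 0.4, 2.4]
width: 0.0308
gripper_force: 59.4
```

>>> {"name": "drive_tool", "arguments": {
  "rows": [
    {"xyz":[0,0,0.15],"rot":[0,0,0],"grip":1},
    {"xyz":[0,0,0.33],"rot":[0,0,0],"grip":1},
    {"xyz":[0,-0.15,0.33],"rot":[0,0,0],"grip":1},
    {"xyz":[0,-0.35,0.33],"rot":[0,0,0],"grip":1},
    {"xyz":[0,-0.55,0.33],"rot":[0,0,0],"grip":1},
    {"xyz":[0,-0.77,0.33],"rot":[0,0,0],"grip":1},
    {"xyz":[0,-1,0.33],"rot":[0,0,0],"grip":1}
  ]
}}

```text
time: 22.22
ee_pos: [0.4209, -0.0646, 0.0669]
tcp_rot: [0.708, -0.707, -0.0, 0.0]
force: [1.7, 0.2, -0.7]
width: 0.0305
gripper_force: 59.6
```

>>> {"name": "drive_tool", "arguments": {
  "rows": [
    {"xyz":[0,-0.22,0],"rot":[0,0,0],"grip":1},
    {"xyz":[0,-0.44,0],"rot":[0,0,0],"grip":1},
    {"xyz":[0,-0.66,0],"rot":[0,0,0],"grip":1},
    {"xyz":[0,-0.83,0],"rot":[0,0,0],"grip":1},
    {"xyz":[0,-1,0],"rot":[0,0,0],"grip":1}
  ]
}}

```text
time: 22.63
ee_pos: [0.4207, -0.2151, 0.0666]
tcp_rot: [-0.707, 0.707, 0.001, -0.0]
force: [0.0, -0.1, -0.3]
width: 0.0305
gripper_force: 59.6
```

>>> {"name": "drive_tool", "arguments": {
  "rows": [
    {"xyz":[0.1,-0.2,0],"rot":[0,0,0],"grip":1},
    {"xyz":[0.28,-0.35,0],"rot":[0,0,0],"grip":1},
    {"xyz":[0.48,-0.46,0],"rot":[0,0,0],"grip":1},
    {"xyz":[0.68,-0.46,0],"rot":[0,0,0],"grip":1},
    {"xyz":[0.82,-0.46,0],"rot":[0,0,0],"grip":1},
    {"xyz":[0.88,-0.46,0],"rot":[0,0,0],"grip":1},
    {"xyz":[0.88,-0.46,0],"rot":[0,0,0],"grip":1},
    {"xyz":[0.88,-0.46,0],"rot":[0,0,0],"grip":1}
  ]
}}

```text
time: 23.3
ee_pos: [0.5528, -0.2822, 0.0663]
tcp_rot: [0.707, -0.707, -0.001, 0.0]
force: [0.0, 0.3, -0.3]
width: 0.0305
gripper_force: 59.6
```

>>> {"name": "drive_tool", "arguments": {
  "rows": [
    {"xyz":[0.007,0,-0.1],"rot":[0,0,0],"grip":1},
    {"xyz":[0.007,0,-0.2],"rot":[0,0,0],"grip":1},
    {"xyz":[0.007,0,-0.26],"rot":[0,0,0],"grip":1},
    {"xyz":[0.007,0,-0.285],"rot":[0,0,0],"grip":1},
    {"xyz":[0.007,0,-0.3],"rot":[0,0,0],"grip":1},
    {"xyz":[0.007,0,-0.3],"rot":[0,0,0],"grip":1},
    {"xyz":[0.007,0,-0.3],"rot":[0,0,0],"grip":1}
  ]
}}

```text
time: 23.88
ee_pos: [0.5548, -0.2828, 0.0232]
tcp_rot: [0.707, -0.707, 0.001, -0.0]
force: [0.5, 0.4, 0.4]
width: 0.0306
gripper_force: 59.6
```

>>> {"name": "drive_tool", "arguments": {
  "rows": [
    {"xyz":[0,0,0],"rot":[0,0,0],"grip":0.55},
    {"xyz":[0,0,0],"rot":[0,0,0],"grip":0.5},
    {"xyz":[0,0,0],"rot":[0,0,0],"grip":0.4},
    {"xyz":[0,0,0],"rot":[0,0,0],"grip":0.3},
    {"xyz":[0,0,0.1],"rot":[0,0,0],"grip":0.3},
    {"xyz":[0,0,0.3],"rot":[0,0,0],"grip":0.3},
    {"xyz":[0,0,0.55],"rot":[0,0,0],"grip":0.3},
    {"xyz":[0,0,0.8],"rot":[0,0,0],"grip":0.3}
  ]
}}

```text
time: 24.55
ee_pos: [0.5539, -0.2825, 0.1431]
tcp_rot: [0.707, -0.707, -0.001, 0.001]
force: [0.4, -0.2, 0.7]
width: 0.0596
gripper_force: 0.0
```

>>> {"name": "drive_tool", "arguments": {
  "rows": [
    {"xyz":[-0.15,0.02,0],"rot":[0,0,0],"grip":0.35},
    {"xyz":[-0.35,0.1,0],"rot":[0,0,0],"grip":0.35},
    {"xyz":[-0.6,0.17,0],"rot":[0,0,0],"grip":0.35},
    {"xyz":[-0.85,0.2,0],"rot":[0,0,0],"grip":0.35},
    {"xyz":[-1,0.227,0],"rot":[0,0,0],"grip":0.35},
    {"xyz":[-1,0.227,0],"rot":[0,0,0],"grip":0.35}
  ]
}}

```text
time: 25.05
ee_pos: [0.4021, -0.2483, 0.1437]
tcp_rot: [-0.707, 0.707, -0.001, 0.001]
force: [1.4, -0.0, 1.2]
width: 0.0554
gripper_force: 0.0
```

```bash
python3 - <<'E'
from h import *
r=readout.sense(); print(r['time'],r['ee_pos'],r['width'])
W=snap('wrist'); snap('scene');snap('side')
# bright cap: print bright-vs-bench is weak; use edges -> Hough circle near the expected spot
g=cv2.cvtColor(W['pixels'],cv2.COLOR_BGR2GRAY)
P=np.array([.394,-.246,.017]); R,_=cv2.Rodrigues(W['rvec'].astype(float)); p=R@P+W['tvec'].reshape(3)
th=np.arctan2(np.hypot(p[0],p[1]),p[2]); u=W['mtx'][:2,2]+W['mtx'][0,0]*th*p[:2]/np.hypot(p[0],p[1]); print('expect',u)
x,y=u.astype(int); c=W['pixels'][max(0,y-60):y+60,x-70:x+70]; cv2.imwrite('pics/w5.png',cv2.resize(c,None,fx=4,fy=4,interpolation=cv2.INTER_CUBIC)); print(max(0,y-60),x-70)
h=cv2.HoughCircles(cv2.resize(g,None,fx=2,fy=2),cv2.HOUGH_GRADIENT,1.5,40,param1=80,param2=25,minRadius=18,maxRadius=60)
if h is not None:
    for a in h[0]:
        q=a[:2]/2
        if np.hypot(*(q-u))<30: print(q,a[2]/2,cast(W,[q],.017,True)*1000)
E
```

```text
25.05 [ 0.40208869 -0.24831293  0.14366509] 0.0554021432926728
expect [259.7199136  183.90101694]
123 189
[259.875 184.125] 14.775 [[ 393.84371673 -245.76842203   17.        ]]
```

>>> {"name": "drive_tool", "arguments": {
  "rows": [
    {"xyz":[-0.067,0.018,-0.2],"rot":[0,0,0],"grip":0.4},
    {"xyz":[-0.067,0.018,-0.4],"rot":[0,0,0],"grip":0.4},
    {"xyz":[-0.067,0.018,-0.6],"rot":[0,0,0],"grip":0.4},
    {"xyz":[-0.067,0.018,-0.75],"rot":[0,0,0],"grip":0.4},
    {"xyz":[-0.067,0.018,-0.85],"rot":[0,0,0],"grip":0.4},
    {"xyz":[-0.067,0.018,-0.9],"rot":[0,0,0],"grip":0.4},
    {"xyz":[-0.067,0.018,-0.9],"rot":[0,0,0],"grip":0.4}
  ]
}}

```text
time: 25.78
ee_pos: [0.3937, -0.2456, 0.0052]
tcp_rot: [-0.707, 0.707, 0.002, -0.001]
force: [-0.2, -0.6, 0.1]
width: 0.0514
gripper_force: 0.0
```

>>> {"name": "drive_tool", "arguments": {
  "rows": [
    {"xyz":[0,0,-0.05],"rot":[0,0,0],"grip":0.45},
    {"xyz":[0,0,-0.1],"rot":[0,0,0],"grip":0.5},
    {"xyz":[0,0,-0.13],"rot":[0,0,0],"grip":0.5},
    {"xyz":[0,0,-0.13],"rot":[0,0,0],"grip":0.5},
    {"xyz":[0,0,-0.13],"rot":[0,0,0],"grip":0.5}
  ]
}}

```text
time: 26.2
ee_pos: [0.3945, -0.2459, -0.0122]
tcp_rot: [0.707, -0.707, 0.0, 0.0]
force: [0.1, 0.3, 0.0]
width: 0.0424
gripper_force: 0.0
```

>>> {"name": "drive_tool", "arguments": {
  "rows": [
    {"xyz":[0,0,0],"rot":[0,0,0],"grip":1},
    {"xyz":[0,0,0],"rot":[0,0,0],"grip":1},
    {"xyz":[0,0,0],"rot":[0,0,0],"grip":1},
    {"xyz":[0,0,0],"rot":[0,0,0],"grip":1},
    {"xyz":[0,0,0],"rot":[0,0,0],"grip":1}
  ]
}}

```text
time: 26.62
ee_pos: [0.3951, -0.2461, -0.0113]
tcp_rot: [0.707, -0.707, 0.001, -0.0]
force: [-0.3, 1.4, 5.7]
width: 0.0282
gripper_force: 59.5
```

>>> {"name": "drive_tool", "arguments": {
  "rows": [
    {"xyz":[0,0,0.12],"rot":[0,0,0],"grip":1},
    {"xyz":[0,0,0.3],"rot":[0,0,0],"grip":1},
    {"xyz":[0,-0.2,0.3],"rot":[0,0,0],"grip":1},
    {"xyz":[0,-0.4,0.3],"rot":[0,0,0],"grip":1},
    {"xyz":[0.05,-0.6,0.3],"rot":[0,0,0],"grip":1},
    {"xyz":[0.2,-0.763,0.3],"rot":[0,0,0],"grip":1}
  ]
}}

```text
time: 27.12
ee_pos: [0.4232, -0.3619, 0.0326]
tcp_rot: [-0.707, 0.708, 0.0, 0.0]
force: [1.0, 0.4, 0.2]
width: 0.0282
gripper_force: 59.2
```

>>> {"name": "drive_tool", "arguments": {
  "rows": [
    {"xyz":[0.2,0,0],"rot":[0,0,0],"grip":1},
    {"xyz":[0.4,0,0],"rot":[0,0,0],"grip":1},
    {"xyz":[0.6,0,0],"rot":[0,0,0],"grip":1},
    {"xyz":[0.75,0,0],"rot":[0,0,0],"grip":1},
    {"xyz":[0.873,0,0],"rot":[0,0,0],"grip":1},
    {"xyz":[0.873,0,0],"rot":[0,0,0],"grip":1},
    {"xyz":[0.873,0,0],"rot":[0,0,0],"grip":1},
    {"xyz":[0.873,0,0],"rot":[0,0,0],"grip":1}
  ]
}}

```text
time: 27.78
ee_pos: [0.5548, -0.3601, 0.0319]
tcp_rot: [-0.707, 0.707, 0.001, -0.0]
force: [-0.1, -0.5, 0.6]
width: 0.0279
gripper_force: 59.3
```

>>> {"name": "drive_tool", "arguments": {
  "rows": [
    {"xyz":[0.003,0,-0.1],"rot":[0,0,0],"grip":1},
    {"xyz":[0.003,0,-0.18],"rot":[0,0,0],"grip":1},
    {"xyz":[0.003,0,-0.23],"rot":[0,0,0],"grip":1},
    {"xyz":[0.003,0,-0.255],"rot":[0,0,0],"grip":1},
    {"xyz":[0.003,0,-0.27],"rot":[0,0,0],"grip":1},
    {"xyz":[0.003,0,-0.27],"rot":[0,0,0],"grip":1},
    {"xyz":[0.003,0,-0.27],"rot":[0,0,0],"grip":1}
  ]
}}

```text
time: 28.37
ee_pos: [0.5562, -0.3605, -0.0072]
tcp_rot: [0.707, -0.707, 0.0, -0.0]
force: [-0.0, 0.4, -0.3]
width: 0.028
gripper_force: 59.2
```

>>> {"name": "drive_tool", "arguments": {
  "rows": [
    {"xyz":[0,0,0],"rot":[0,0,0],"grip":0.6},
    {"xyz":[0,0,0],"rot":[0,0,0],"grip":0.55},
    {"xyz":[0,0,0],"rot":[0,0,0],"grip":0.5},
    {"xyz":[0,0,0],"rot":[0,0,0],"grip":0.5},
    {"xyz":[0,0,0.1],"rot":[0,0,0],"grip":0.5},
    {"xyz":[0,0,0.3],"rot":[0,0,0],"grip":0.5},
    {"xyz":[0,0,0.55],"rot":[0,0,0],"grip":0.5},
    {"xyz":[0,0,0.8],"rot":[0,0,0],"grip":0.5}
  ]
}}

```text
time: 29.03
ee_pos: [0.5552, -0.3601, 0.1129]
tcp_rot: [0.707, -0.707, -0.001, 0.001]
force: [0.6, -0.5, 0.7]
width: 0.0428
gripper_force: 0.0
```

>>> {"name": "drive_tool", "arguments": {
  "rows": [
    {"xyz":[-0.15,0,0.2],"rot":[0,0,0],"grip":0.5},
    {"xyz":[-0.35,0,0.4],"rot":[0,0,0],"grip":0.5},
    {"xyz":[-0.6,0,0.6],"rot":[0,0,0],"grip":0.5},
    {"xyz":[-0.8,0,0.7],"rot":[0,0,0],"grip":0.5},
    {"xyz":[-1,0,0.7],"rot":[0,0,0],"grip":0.5},
    {"xyz":[-1,0,0.7],"rot":[0,0,0],"grip":0.5}
  ]
}}

```text
time: 29.53
ee_pos: [0.403, -0.3611, 0.2212]
tcp_rot: [-0.706, 0.708, -0.003, 0.001]
force: [1.2, 0.4, 0.0]
width: 0.0426
gripper_force: 0.0
```

```bash
python3 - <<'E'
from h import *
r=readout.sense(); print(r['time'],r['ee_pos'],r['width'],r['force'])
b=snap('side')['pixels'][100:360,190:330]; a=snap('scene')['pixels'][120:290,180:400]; w=snap('wrist')['pixels']
A=cv2.resize(a,(518,400),interpolation=cv2.INTER_CUBIC); B=cv2.resize(b,(215,400),interpolation=cv2.INTER_CUBIC)
C=cv2.resize(w,(267,200)); t=np.hstack([A,B]); C=cv2.copyMakeBorder(C,0,0,0,t.shape[1]-267,0)
cv2.imwrite('pics/f.png',np.vstack([t,C]))
E
```

```text
29.5333 [ 0.40295581 -0.36106664  0.22118649] 0.042619653178882576 [1.20910612 0.36472414 0.0074326 ]
```

View pics/f.png

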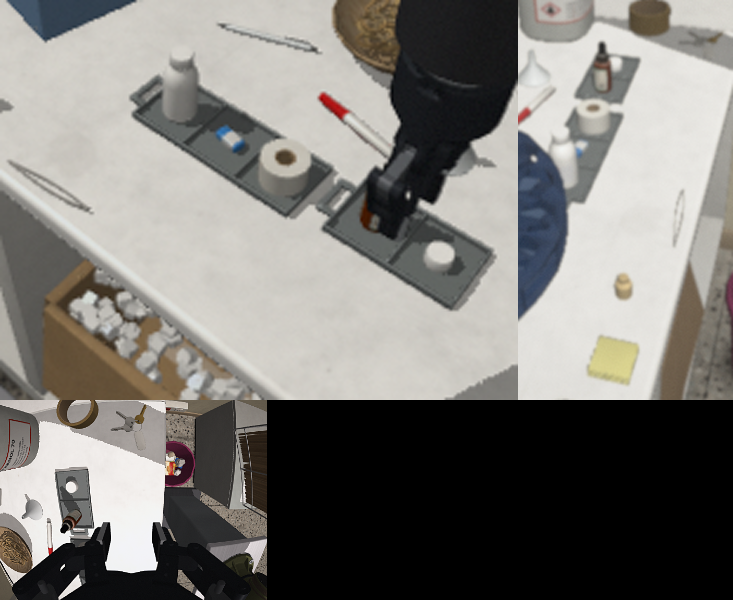

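All five items stand upright, each in its own compartment. The weight and pad are unmoved, and the gripper is clear of everything, so I'm handing in.

```bash
python3 -c "
from workcell import bot; print(bot.job_done())"
```

```text
the job is handed in; nothing more can be done
None
```

Both kits are made up and handed in after about 30 s: all five items were set upright in their own compartments in the order asked, the weight and pad were left untouched, and no verdict came back.

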